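Roll the conveyor roller to its mark and chock it

TASK

The heavy rubber-covered roller lies at one end of the track on the inspection bench. Roll it along the track under your fingertips, pressing lightly on its top (never shove it from the side, grip it, lift it or let it run), stop it dead on the line between the two index clips and let go; then slide the steel chock from the other end gently up against it, so that it is left standing on the line with the chock touching it. Go easy on the soft rubber (less than 16 N) and leave everything else on the bench alone.

Things in the scene. Friction and masses are not known exactly. Their poses are not given: they have to be found in the camera images.
- lane: Fixed track board 440 mm long (its y), 150 wide (x); black rubber deck between two steel rails 28 mm high over the bench, 134 apart inside. Origin: centre of its underside, on the bench; z up. Deck 16 mm above the bench at both ends; it slopes down from 100 to 60 mm either side of its middle into a level worn hollow of unmeasured depth (2-5 mm). It runs roughly along world y, turned up to 0.2 rad.
- mark: Thin white line across the deck (its x) between two aluminium index clips 24 mm long on the rails, up to 19 mm above the deck. Origin: middle of the line, 16 mm above the bench; y points along the track. Within 25 mm of the track's middle.
- roller: Cylinder, diameter 100, length 120, black rubber, steel end discs, 0.5-0.9 kg, lying across the track 115-145 mm from its middle, at either end. Origin: its centre; x: its axis; y, z turn as it rolls. Under a fingertip on top it rolls without slip, advancing half the fingertip's way (take several strokes); let go on a level part it stays, on a slope it rolls. Touch down slowly: over 16 N harms the rubber.
- chock: Two steel bars (diameter 20, length 100, along the track's x, 50 mm apart) on a plate (top 14 mm up) with an upright post, diameter 20-22, top 95 mm over the deck; 0.5 kg. Origin: middle of its underside, on the deck; z up, y along the track; at the end away from the roller, 115-145 mm from the middle. Both sides alike: it touches the roller when its origin is 70 mm along the track from the roller's axis. Slides at about 3 N.
- wrench: a wrench lying beside the track on the robot's side, 160 mm; leave alone. Origin: underside, on the bench.
- blank_a: plain steel cylinder 32 mm wide, 45 mm high, standing beyond the track; leave alone. Origin: underside, on the bench.
- blank_b: stepped steel part, 38 mm wide, 50 mm high, standing beyond the track; leave alone. Origin: underside, on the bench.
- oil: white oil bottle, 130 mm high; leave alone. Origin: underside, on the bench.
- collar: steel ring, 64 mm wide, lying on the bench; leave alone. Origin: underside, on the bench.
- carton: cardboard carton 100 x 130 x 60 mm; leave alone. Origin: underside, on the bench.
- cup: grey plastic cup, 85 mm high; leave alone. Origin: underside, on the bench.
Things that resemble listed ones, but are neither listed nor needed, are in the scene too. Leave any blue or purple look-alike of the chock alone. Leave any yellow look-alike of the roller alone.

How it is judged:
By the outcome, as a careful person would: the job done as asked, in the order asked, and still so for the second after the job is handed in, with the robot touching nothing.
It also fails if it takes over 72 s, if anything falls off the work surface, if the arm or the gripper's body presses on something with over 40 N, if the wrist force passes 120 N, or if a joint passes its speed limit or range.

ROBOT

A 6-joint arm with a two-finger parallel gripper is mounted at the origin on the work surface. World frame = base frame: x ahead of the robot, y to its left, z up, the work surface at z = 0. Lengths are in mm, angles in rad, forces in N, time in s.
With the tool pointing down it reaches from about 300 to 775 mm from the base axis. Payload 14.6 kg.
Tool frame: the origin (TCP) lies between the finger pads; the fingertips stand 8 mm ahead of it and the grasp point (between the pads) lies 11 mm behind it; z points along the fingers, y is the direction in which the jaws open and shut (so a half turn about z gives the same grasp; the last joint's range is limited). The gripper opens to 94 mm and grips with 3 to 60 N. Pads are 16 mm wide; open, the fingers measure 119 mm over their backs; the gripper's body (75 mm by 177 mm) begins 78 mm behind the grasp point.
Start: joints at [-1.21, 0.3, 1.521, -0, 1.321, -0.067], TCP at [228.171, -500.427, 213.446] pointing down, gripper open.
Joint ranges: [-3.03, 3.03], [-0.79, 2.21], [0.23, 2.52], [-1.04, 4.18], [0, 3.07], [-2.55, 2.55]. Speed limits (rad/s): [2.22, 2.22, 2.57, 3.14, 3.14, 3.14].

INTERFACE

Orientations are given as [roll, pitch, yaw] about the fixed x, y, z axes, in that order (R = Rz(yaw) Ry(pitch) Rx(roll)).
In Python, from cell import manip gives the robot as it stands. The module is installed in compiled form; this text tells all that it offers.
- The arm moves only by the tool send_rows, never from a script. Its argument "series" is a list that holds one entry, the list of rows, each a list of 5 numbers: the opening, from 0 (shut) to 1 (fully open), then the shift along the tool's x, y, z in mm, then the turn about the tool's z in degrees. In form: [[[gripper, dx, dy, dz, roll], ...]]. A call has 1 to 10 rows; each row is the pose to reach, as a shift and turn from the pose commanded when the call began, along the tool's axes at that moment; what a row does not reach only later rows make up. A row lasts 1/10 s, in which the tool goes at most 50 mm and 8.59 degrees, less where a joint would pass 70% of its speed; a pose out of reach is approached as far as the arm can. A call with a gripper value outside its range is refused whole. The fingers move at their own pace and stop on an object; "newtons" is the grip in N (left out, the last holds). Time passes only in rows, so rows that repeat a pose let the fingers close. It gives the time, the measured TCP pose, the force and the opening at its end, in the units of the state.
- manip.read_state(): the state, without advancing time (a new reading comes with each control period).
- manip.camera(name): name is "scene" or "top"; returns a dict with "img" (384x512x3 uint8, red, green, blue), "vfov" (degrees; the focal length in pixels is half the picture's height over the tangent of half this angle, whatever the lens; pixels are square), "cx", "cy" (the principal point, pixels), "pose" (4x4, takes a point from camera to world coordinates). Camera axes: x right, y down, z forward; pixel columns grow to the right and rows downward; lengths in mm; the calibration is good to about 2 mm. A picture is of the moment at which its call begins. There is no depth.
- manip.sign_off(): hands the job in, once; it reports no verdict.
Trained networks look in a picture, given as the dict that the camera call returned (one of the last four; its "shot" number tells which), for a name from the list of things; names that differ only in an ending like _2 or _b are one class to them, and where a whole thing is asked for, a point or a joint stands for the part that bears it (a point fixed in the world has none). Each returns a list of dicts, best first, with "conf" (0 to 1); they miss things now and then, are a little off and sometimes report something else, mostly with a low value. They report only what shows in the picture. A call takes as long as a camera call. They do not tell look-alikes from the thing itself.
- manip.find_in(target, picture): "rect" ([left, top, width, height] in pixels, round what is visible of it).
- manip.silhouettes(target, picture): "pixels" (384x512 bool, what is visible of it) and "rect" ([left, top, width, height] in pixels, round what is visible of it).
The state is a dict: "clock": time; "joints": joint angles; "qd": joint speeds; "effort": joint torques, N m; "eef_pos": TCP position; "eef_rot": TCP orientation; "wrist_force": force on the tool from outside, world axes, zero at the start; "moment": the same for the moment, N m; "finger_gap": finger opening in mm.
Only numpy, scipy, OpenCV 4.12 (cv2) and the standard library are available. Lean on these libraries where they do the work, as an engineer would, in place of code of your own. Each camera call takes 0.05 s, during which the arm holds its last target. There are 200 camera calls.

## Working session

There is one attempt and no reset: what is moved stays moved. The work goes in short steps, Python scripts to look and compute and a tool call to move; the robot and the scene stay as the last step left them, time stands still between calls to the robot, and variables do not carry over. Pictures are saved under pics/ and viewed, about 8 in all and at most 12, crops included, and the job is handed in when it is done.

Besides the shell and the picture viewer there is one more tool, called after "Request:" as name(argument=value, ...) on one line, values as JSON. send_rows: Moves the arm, as the interface text tells. Its arguments: {"type":"object","properties":{"series":{"type":"array"},"newtons":{"type":"number"}},"required":["series"]}

```bash
mkdir -p pics; cat > h.py <<'E'
import numpy as np,cv2
from cell import manip
def K(c):
    f=c["img"].shape[0]/2/np.tan(np.radians(c["vfov"])/2); return f
def toworld(c,u,v,z):
    f=K(c);P=np.array(c["pose"]);d=P[:3,:3]@np.array([(u-c["cx"])/f,(v-c["cy"])/f,1]);o=P[:3,3]
    return (o+d*(z-o[2])/d[2])
def proj(c,p):
    P=np.array(c["pose"]);q=P[:3,:3].T@(np.array(p)-P[:3,3]);f=K(c);return np.array([f*q[0]/q[2]+c["cx"],f*q[1]/q[2]+c["cy"]])
def save(c,n,crop=None,s=1):
    im=c["img"][:,:,::-1]
    if crop: l,t,w,h=crop; im=im[t:t+h,l:l+w]
    cv2.imwrite("pics/"+n,cv2.resize(im,None,fx=s,fy=s,interpolation=cv2.INTER_CUBIC))
E
python3 - <<'E'
from h import *
a=manip.camera("scene");b=manip.camera("top")
im=np.vstack([a["img"],b["img"]])[:,:,::-1]
cv2.imwrite("pics/a.png",np.hstack([a["img"],b["img"]])[:,:,::-1][:, :]) if 0 else None
save(b,"top0.png",None,1.5);save(a,"sc0.png",None,1.5)
for n,c in(("scene",a),("top",b)):
    print(n,c["vfov"],c["cx"],c["cy"],np.round(c["pose"],3).tolist())
    for t in["lane","mark","roller","chock","wrench"]:
        print(t,[(np.round(d["rect"]).tolist(),round(d["conf"],2)) for d in manip.find_in(t,c)])
print(manip.read_state())
E
```

```text
scene 53.198143693328944 255.39872653212268 190.43086329703146 [[0.481, 0.604, -0.635, 1243.568], [0.877, -0.318, 0.361, -405.435], [0.017, -0.73, -0.683, 839.747], [0.0, 0.0, 0.0, 1.0]]
lane [([151.0, 181.0, 158.0, 102.0], 0.69), ([255.0, 178.0, 38.0, 42.0], 0.55), ([315.0, 121.0, 23.0, 30.0], 0.42)]
mark [([212.0, 201.0, 35.0, 41.0], 0.47)]
roller [([137.0, 280.0, 69.0, 72.0], 0.79), ([154.0, 149.0, 45.0, 38.0], 0.66), ([168.0, 199.0, 57.0, 61.0], 0.62)]
chock [([290.0, 152.0, 38.0, 32.0], 0.95), ([323.0, 181.0, 38.0, 40.0], 0.82), ([256.0, 177.0, 37.0, 41.0], 0.63)]
wrench [([202.0, 192.0, 27.0, 18.0], 0.47)]
top 47.25784756978301 255.14887187746018 190.52367972617037 [[0.028, -0.981, 0.192, 263.418], [-0.999, -0.023, 0.024, -7.299], [-0.019, -0.192, -0.981, 1455.228], [0.0, 0.0, 0.0, 1.0]]
lane [([221.0, 154.0, 136.0, 61.0], 0.58)]
mark [([292.0, 160.0, 5.0, 47.0], 0.61)]
roller [([312.0, 155.0, 38.0, 47.0], 0.88), ([349.0, 108.0, 46.0, 35.0], 0.81), ([297.0, 246.0, 40.0, 38.0], 0.79)]
chock [([178.0, 198.0, 31.0, 22.0], 0.95), ([236.0, 169.0, 24.0, 31.0], 0.62), ([185.0, 143.0, 22.0, 32.0], 0.57)]
wrench [([274.0, 210.0, 47.0, 21.0], 0.74)]
{'clock': 0.6, 'joints': array([-1.20959990e+00,  2.99903338e-01,  1.52098861e+00,  2.68673996e-05,
        1.32072262e+00, -6.66146137e-02]), 'qd': array([-0.00028531, -0.0020205 ,  0.00055754,  0.00096574,  0.00075004,
        0.00091715]), 'effort': array([ 9.00559044e-04, -5.31477642e+01, -3.52828181e+01,  7.08398223e-02,
        2.12965999e-02, -4.84095963e-06]), 'eef_pos': array([ 228.176587  , -500.42367768,  213.44857312]), 'eef_rot': array([-3.14157252e+00, -2.74322949e-05,  4.27804395e-01]), 'wrist_force': array([0.41088089, 0.26075135, 0.93310419]), 'moment': array([-0.00763814, -0.01503328,  0.03605865]), 'finger_gap': 94.09476161294853}
```

View pics/top0.png

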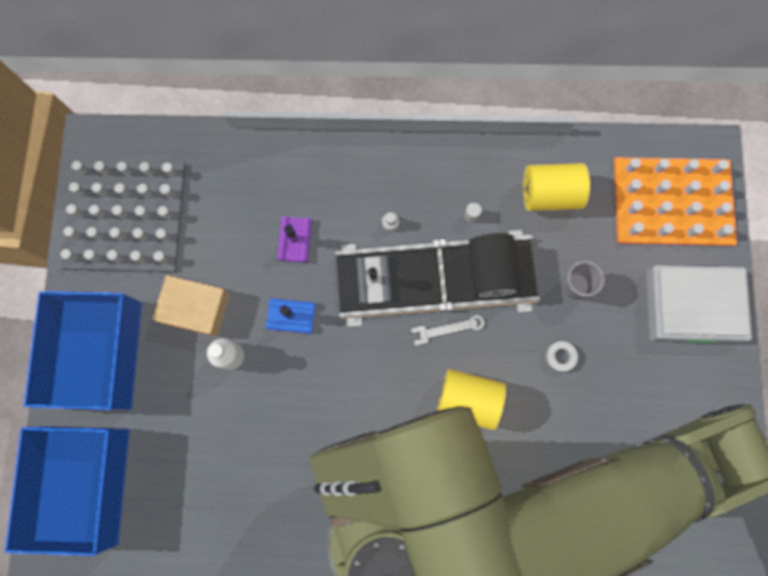

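View pics/sc0.png

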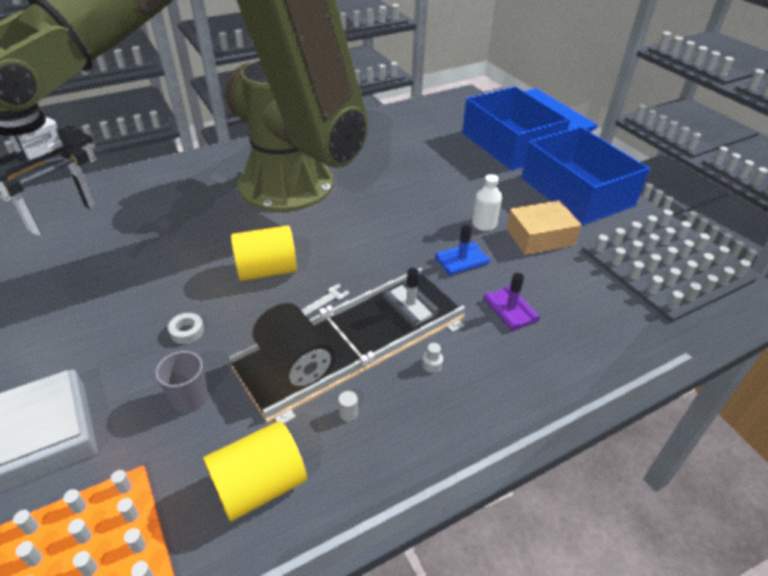

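The real roller is the black one in the track at the right end, at top-image px (327,177). The two yellow cylinders are look-alikes. The real chock is the steel one inside the track at (249,185); the blue and purple ones beside the track are look-alikes. I'll confirm both in enlarged crops.

```bash
python3 - <<'E'
from h import *
a=manip.camera("scene");b=manip.camera("top")
save(b,"top1.png",(216,146,150,80),5);save(a,"sc1.png",(150,174,166,110),4.8)
for t in["mark","roller","chock"]:
  for n,c in(("sc",a),("top",b)):
    for d in manip.silhouettes(t,c):
        ys,xs=np.nonzero(d["pixels"]);print(t,n,d["rect"],round(d["conf"],2),xs.mean().round(1),ys.mean().round(1))
E
```

```text
mark sc [215.1, 202.7, 34.3, 42.7] 0.68 232.9 225.2
mark top [291.2, 161.9, 9.2, 45.4] 0.53 294.6 180.4
roller sc [135.3, 280.9, 71.9, 67.7] 0.68 170.0 312.9
roller sc [167.2, 200.5, 55.0, 61.2] 0.67 195.2 230.2
roller sc [155.3, 149.8, 43.5, 38.2] 0.6 176.1 168.6
roller top [312.8, 154.3, 38.4, 47.0] 0.8 329.6 176.2
roller top [291.2, 245.9, 47.3, 36.0] 0.67 316.0 264.0
roller top [349.6, 111.1, 43.0, 28.4] 0.59 371.0 124.4
roller top [140.2, 226.6, 21.8, 21.4] 0.2 150.5 235.7
chock sc [323.1, 180.1, 32.0, 44.5] 0.87 340.9 202.8
chock sc [290.0, 153.5, 38.4, 32.4] 0.81 308.2 169.2
chock sc [103.9, 235.8, 36.8, 37.3] 0.72 122.0 253.6
chock sc [256.0, 180.9, 36.4, 35.9] 0.7 274.4 200.4
chock top [179.3, 200.8, 29.8, 18.8] 0.94 193.5 210.3
chock top [182.0, 143.1, 25.7, 32.8] 0.82 196.3 159.6
chock top [234.5, 167.9, 27.0, 31.5] 0.8 249.0 186.2
```

View pics/top1.png

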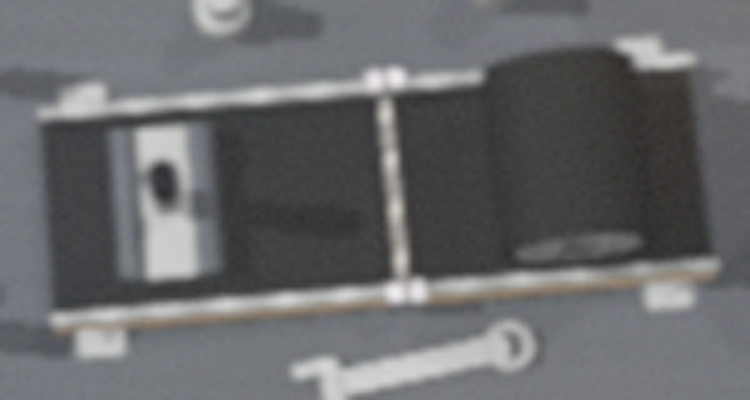

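View pics/sc1.png

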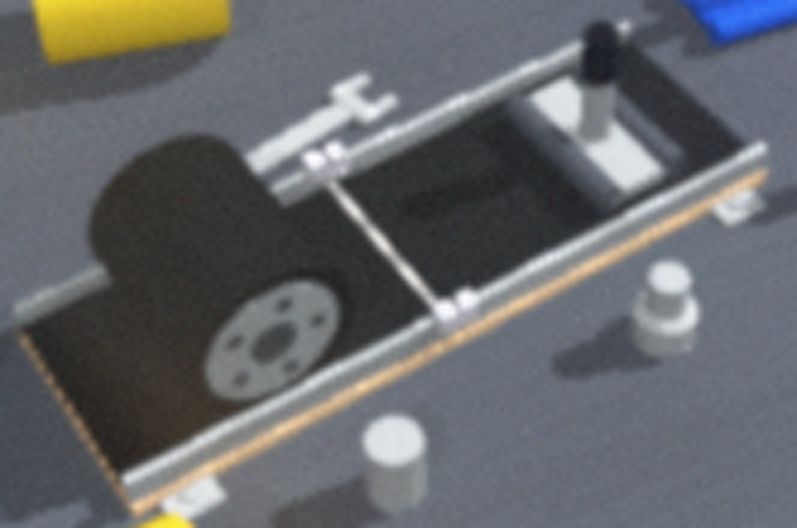

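The crops confirm it: the black roller lies across the track (disc centre about (273,340) in the scene crop), and the steel-plated chock with the post sits inside it. Next I fit the poses from picked points.

```bash
cat > fit.py <<'E'
from h import *
from scipy.optimize import least_squares
a=manip.camera("scene");b=manip.camera("top")
T=lambda x,y:(b,(x+.5)/5-.5+216,(y+.5)/5-.5+146)
S=lambda x,y:(a,(x+.5)/4.8-.5+150,(y+.5)/4.8-.5+174)
# p: x,y,yaw,mark,roller,chock y ,post x , cam offsets
ob=[(T(39,109),(75,220,28)),(T(54,326),(-75,220,28)),(T(720,275),(-75,-220,28)),(T(694,54),(75,-220,28)),
(S(128,478),(75,-220,28)),(S(765,147),(75,220,28)),(S(15,310),(-75,-220,28)),(S(628,27),(-75,220,28)),
(T(386,78),(71,'m',35)),(T(406,291),(-71,'m',35)),(T(395,185),(0,'m',13)),(S(325,156),(-71,'m',35)),(S(456,305),(71,'m',35)),(S(382,242),(0,'m',13)),
(S(273,340),(60,'r',66)),
(T(161,172),('p','c',111)),(S(602,27),('p','c',111)),(T(164,202),(None,'c',30)),(S(597,133),(None,'c',30))]
def pt(p,q):
    d={'m':p[3],'r':p[4],'c':p[5],'p':p[6],None:p[7]}
    x,y,z=[d.get(k,k) if not isinstance(k,(int,float)) else k for k in q]
    c,s=np.cos(p[2]),np.sin(p[2]);return [p[0]+c*x-s*y,p[1]+s*x+c*y,z]
def res(p):
    r=[]
    for (c,u,v),q in ob:
        o=p[8:10] if c is a else p[10:12]
        r+=list(proj(c,pt(p,q))+o-[u,v])
    return np.array(r+list(p[8:]*.7))
s=least_squares(res,[475,-90,.05,0,-120,130,0,0]+[0]*4,loss='soft_l1')
if __name__=="__main__":
    print(np.round(s.x,3));print(np.round(s.fun[:-4].reshape(-1,2),1).tolist())
    for k,l in(((0,'m',16),'mark'),((0,'r',66),'roller'),(('p','c',16),'chock')):print(l,np.round(pt(s.x,k),1))
    import json;json.dump(s.x.tolist(),open("p.json","w"))
E
python3 fit.py
```

```text
[ 5.68603e+02 -8.82830e+01  1.06000e-01 -1.40270e+01 -1.22774e+02
  1.39899e+02  1.36500e+00  2.34700e+00  4.30000e-02  2.83000e-01
  3.59000e-01 -3.18000e-01]
[[-0.2, -0.7], [-0.3, 0.1], [0.0, -0.5], [-0.4, -0.3], [0.1, 1.6], [1.0, 0.9], [-1.0, -1.7], [-0.9, -1.6], [0.2, 0.5], [0.3, -0.2], [-0.0, 1.2], [0.1, -0.4], [-0.5, -0.7], [1.2, 1.6], [-0.1, -0.3], [-0.1, 0.9], [0.2, 1.4], [0.2, -0.2], [0.1, -0.4]]
mark [ 570.1 -102.2   16. ]
roller [ 581.6 -210.4   66. ]
chock [555.1  51.   16. ]
```

Request:
send_rows(series=[[[0.4,44,-11,0,-7],[0.4,88,-22,0,-14],[0.4,132,-32,0,-21.5],[0.4,176,-43,0,-28.6],[0.4,220,-54,0,-36],[0.4,263,-65,0,-43],[0.4,307,-76,0,-50],[0.4,351,-86,10,-57],[0.4,395,-97,25,-64.5],[0.4,439,-108,40,-71.6]]])

```text
clock: 2.1
eef_pos: [584.2, -218.7, 173.1]
eef_rot: [3.141, 0.0, 1.683]
wrist_force: [-0.2, -0.1, -0.1]
finger_gap: 37.8
```

```bash
cat >> h.py <<'E'
def st():
    import json
    p=json.load(open("p.json"));s=manip.read_state();x,y,z=s["eef_pos"];c,n=np.cos(p[2]),np.sin(p[2]);dx,dy=x-p[0],y-p[1]
    print("t",round(s["clock"],2),"lane xy",round(c*dx+n*dy,2),round(-n*dx+c*dy,2),"tipz",round(z-8,2),"rot",np.round(s["eef_rot"],4),"F",np.round(s["wrist_force"],2),"gap",round(s["finger_gap"],1))
E
python3 -c "
from h import *
st()
b=manip.camera('top');a=manip.camera('scene')
im=np.hstack([cv2.resize(b['img'][140:230,216:366],None,fx=2.66,fy=2.66,interpolation=2),cv2.resize(a['img'][150:240,150:300],None,fx=2.66,fy=2.66,interpolation=2)])[:,:,::-1];cv2.imwrite('pics/c.png',im)"
```

```text
t 2.1 lane xy 1.65 -131.3 tipz 165.12 rot [3.1411e+00 3.0000e-04 1.6828e+00] F [-0.19 -0.11 -0.11] gap 37.8
```

View pics/c.png

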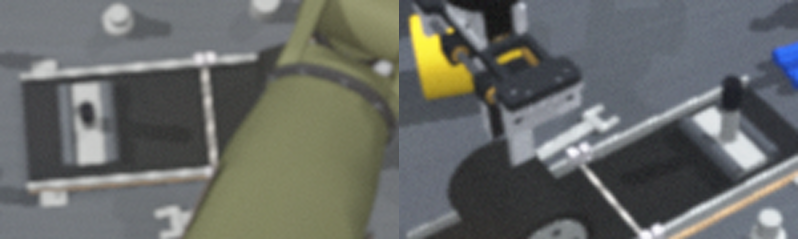

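Request:
send_rows(series=[[[0.4,0,0,15,0],[0.4,0,0,30,0],[0.4,0,0,39,0],[0.4,0,0,43,0],[0.4,0,0,45,0],[0.4,0,0,46,0],[0.4,0,0,47,0],[0.4,0,0,47.5,0]]])

```text
clock: 3.0
eef_pos: [582.9, -220.1, 126.3]
eef_rot: [3.141, 0.0, 1.677]
wrist_force: [0.5, 1.0, -0.0]
finger_gap: 37.5
```

Request:
send_rows(series=[[[0.4,0,0,0.4,0],[0.4,0,0,0.8,0],[0.4,0,0,1.2,0]]])

```text
clock: 3.3
eef_pos: [582.8, -220.1, 124.8]
eef_rot: [3.141, 0.0, 1.677]
wrist_force: [0.1, -0.4, 0.2]
finger_gap: 37.6
```

Request:
send_rows(series=[[[0.4,0,0,0.3,0],[0.4,0,0,0.6,0]]])

```text
clock: 3.5
eef_pos: [582.9, -220.1, 124.2]
eef_rot: [3.141, 0.0, 1.678]
wrist_force: [-0.9, -0.1, 2.3]
finger_gap: 37.6
```

Request:
send_rows(series=[[[0.4,0,0,0.3,0],[0.4,0,0,0.6,0]]])

```text
clock: 3.7
eef_pos: [582.9, -220.2, 124.1]
eef_rot: [3.141, 0.0, 1.677]
wrist_force: [-2.1, -0.4, 6.4]
finger_gap: 37.5
```

Request:
send_rows(series=[[[0.4,0.5,0,0,0],[0.4,1.5,0,0,0],[0.4,3.5,0,0,0],[0.4,6,0,0,0]]])

```text
clock: 4.1
eef_pos: [582.2, -214.3, 124.2]
eef_rot: [3.141, 0.001, 1.677]
wrist_force: [-2.5, -0.7, 5.9]
finger_gap: 37.7
```

```bash
cat >> h.py <<'E'
def disc(tag=None):
    "roller's near disc centre in the scene view -> lane y (axis)"
    import json
    p=json.load(open("p.json"));a=manip.camera("scene")
    g=cv2.cvtColor(a["img"],cv2.COLOR_RGB2GRAY)
    return a,g,p
E
python3 -c "
from h import *
st()
a=manip.camera('scene')
for d in manip.silhouettes('roller',a):print(d['rect'],round(d['conf'],2))
cv2.imwrite('pics/ref.png',a['img'][:,:,::-1])
"
```

```text
t 4.1 lane xy 0.2 -126.7 tipz 116.17 rot [3.1410e+00 6.0000e-04 1.6773e+00] F [-2.52 -0.72  5.88] gap 37.7
[166.8, 202.1, 60.5, 59.1] 0.78
[137.7, 278.8, 68.2, 69.9] 0.71
[154.9, 154.3, 14.4, 30.6] 0.71
```

Request:
send_rows(series=[[[0.4,3,0,0,0],[0.4,6,0,0,0],[0.4,9.5,0,0,0],[0.4,13,0,0,0],[0.4,16.5,0,0,0],[0.4,20,0,0,0],[0.4,23,0,0,0],[0.4,26,0,0,0],[0.4,28,0,0,0],[0.4,29,0,0,0]]])

```text
clock: 5.2
eef_pos: [579.1, -185.2, 124.0]
eef_rot: [3.141, 0.0, 1.678]
wrist_force: [-2.7, -0.0, 5.5]
finger_gap: 37.2
```

```bash
cat >> h.py <<'E'
from scipy.optimize import least_squares
def rl(y,p,x=60.,z=66.):
    c,s=np.cos(p[2]),np.sin(p[2]);return [p[0]+c*x-s*y,p[1]+s*x+c*y,z]
def rect_disc(a,y,p,W=180,drop=0.,off=None):
    "rectified view of the plane of the near end disc, 1 px=0.5mm, centred on predicted y"
    src=[];dst=[]
    for dy,dz in((-45,-45),(45,-45),(45,45),(-45,45)):
        src.append(proj(a,rl(y+dy,p,60,66-drop+dz))+p[8:10]);dst.append((90+2*dy,90-2*dz))
    H=cv2.getPerspectiveTransform(np.float32(src),np.float32(dst))
    return cv2.warpPerspective(a["img"],H,(W,W),flags=cv2.INTER_CUBIC)
def disc_y(a,y,drop=0.,name=None):
    "fit circle template (bright disc on dark) in rectified view -> lane y, residual z"
    import json
    p=np.array(json.load(open("p.json")));r=rect_disc(a,y,p,drop=drop)
    g=cv2.GaussianBlur(cv2.cvtColor(r,cv2.COLOR_RGB2GRAY),(0,0),2).astype(np.float32)
    if name: cv2.imwrite("pics/"+name,cv2.resize(r[:,:,::-1],None,fx=2,fy=2))
    best=[]
    yy,xx=np.mgrid[:181,:181]
    th=np.linspace(np.pi*.0,2*np.pi,180)[:,None]
    for R in np.arange(66,104,4):
      for cx in np.arange(60,121,1.):
        for cy in np.arange(74,107,1.):
          pass
    # radial symmetric difference: mean inside ring minus outside ring
    def score(v):
        cx,cy,R=v
        def ring(q):
            return cv2.remap(g,(cx+q*np.cos(th)).astype(np.float32),(cy+q*np.sin(th)).astype(np.float32),1)
        return -np.mean(np.clip(ring(R-5)-ring(R+5),-60,60))
    from scipy.optimize import brute,fmin
    v=brute(score,(slice(66,116,4),slice(78,104,4),slice(60,100,5)),finish=fmin)
    return y+(v[0]-90)/2,-(v[1]-90)/2-drop,v[2]/2,-score(v)
E
sed -i '/best=\[\]/d;/yy,xx=np/d;/for R in np.arange/,/pass/d' h.py
python3 -c "
from h import *
st()
a=manip.camera('scene')
print(disc_y(a,-105,0,'d1.png'))
class A(dict):pass
r=dict(a);r['img']=cv2.imread('pics/ref.png')[:,:,::-1].copy();print(disc_y(r,-120))
"
```

```text
t 5.2 lane xy 0.16 -97.49 tipz 116.02 rot [3.1413e+00 3.0000e-04 1.6775e+00] F [-2.65 -0.04  5.48] gap 37.2
(np.float64(-104.60026549398017), np.float64(-2.7911848456919586), np.float64(41.069148434888376), np.float32(52.166435))
(np.float64(-119.46206656990987), np.float64(-2.7474609585593015), np.float64(40.76488976132474), np.float32(50.09388))
```

View pics/d1.png

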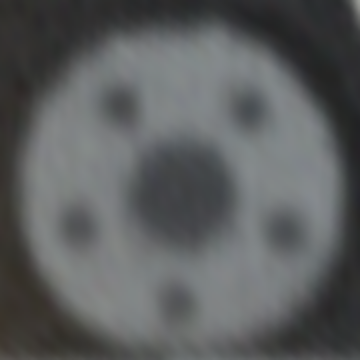

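Request:
send_rows(series=[[[0.4,0,0,-1,0],[0.4,0,0,-4,0],[0.4,0,0,-7,0],[0.4,-15,0,-7,0],[0.4,-30.5,0,-7,0],[0.4,-30.5,0,-4,0],[0.4,-30.5,0,-2,0],[0.4,-30.5,0,-1,0],[0.4,-30.5,0,-0.5,0],[0.4,-30.5,0,0,0]]])

```text
clock: 6.25
eef_pos: [582.4, -215.3, 123.6]
eef_rot: [3.142, -0.0, 1.678]
wrist_force: [-0.2, 0.4, -0.6]
finger_gap: 37.6
```

```bash
python3 -c "
from h import *
st();print(disc_y(manip.camera('scene'),-105))"
```

```text
t 6.25 lane xy 0.22 -127.74 tipz 115.57 rot [ 3.1415 -0.      1.6778] F [-0.24  0.38 -0.57] gap 37.6
(np.float64(-104.69610743737391), np.float64(-2.809187892566328), np.float64(41.051014238990504), np.float32(51.57658))
```

Request:
send_rows(series=[[[0.4,0,0,0.5,0],[0.4,0,0,1,0],[0.4,0,0,1.4,0]]])

```text
clock: 6.6
eef_pos: [582.5, -215.6, 122.5]
eef_rot: [3.141, 0.0, 1.678]
wrist_force: [-1.1, -0.4, 4.4]
finger_gap: 37.3
```

Request:
send_rows(series=[[[0.4,0,0,0.3,0],[0.4,0,0,0.5,0]]])

```text
clock: 6.8
eef_pos: [582.5, -215.8, 122.3]
eef_rot: [3.141, 0.001, 1.677]
wrist_force: [-1.4, -0.7, 6.4]
finger_gap: 37.3
```

Request:
send_rows(series=[[[0.4,2,0,-0.25,0],[0.4,4,0,-0.5,0],[0.4,6,0,-0.7,0],[0.4,8,0,-0.85,0]]])

```text
clock: 7.2
eef_pos: [581.7, -207.8, 123.2]
eef_rot: [3.141, 0.001, 1.677]
wrist_force: [-1.5, -0.0, 5.1]
finger_gap: 37.7
```

Request:
send_rows(series=[[[0.4,2,0,-0.1,0],[0.4,4,0,-0.1,0],[0.4,6,0,0,0],[0.4,8,0,0,0]]])

```text
clock: 7.6
eef_pos: [580.9, -199.9, 123.6]
eef_rot: [3.14, 0.001, 1.677]
wrist_force: [-2.6, -1.1, 9.9]
finger_gap: 37.9
```

Request:
send_rows(series=[[[0.4,2,0,-0.15,0],[0.4,4,0,-0.15,0],[0.4,6,0,-0.15,0],[0.4,8,0,-0.1,0]]])

```text
clock: 8.0
eef_pos: [579.9, -191.8, 123.6]
eef_rot: [3.141, 0.001, 1.677]
wrist_force: [-2.8, -0.3, 9.7]
finger_gap: 37.5
```

Request:
send_rows(series=[[[0.4,2,0,-0.1,0],[0.4,4,0,-0.1,0],[0.4,6,0,-0.1,0],[0.4,8,0,0,0]]])

```text
clock: 8.4
eef_pos: [579.0, -183.7, 123.3]
eef_rot: [3.141, 0.0, 1.677]
wrist_force: [-2.6, 0.6, 7.5]
finger_gap: 37.6
```

```bash
python3 -c "
from h import *
st();print(disc_y(manip.camera('scene'),-89))"
```

```text
t 8.4 lane xy 0.21 -96.02 tipz 115.34 rot [3.1411e+00 4.0000e-04 1.6775e+00] F [-2.63  0.56  7.5 ] gap 37.6
(np.float64(-88.7908119153667), np.float64(-3.353874841208871), np.float64(41.024258177205596), np.float32(52.988987))
```

Request:
send_rows(series=[[[0.4,2,0,0.05,0],[0.4,4,0,0.1,0],[0.4,6,0,0.15,0],[0.4,8,0,0.25,0],[0.4,10,0,0.3,0],[0.4,12,0,0.35,0]]])

```text
clock: 9.05
eef_pos: [577.7, -171.8, 122.8]
eef_rot: [3.141, 0.0, 1.677]
wrist_force: [-2.5, 0.6, 6.1]
finger_gap: 37.9
```

Request:
send_rows(series=[[[0.4,2,0,0.15,0],[0.4,4,0,0.25,0],[0.4,6,0,0.35,0],[0.4,8,0,0.45,0],[0.4,10,0,0.55,0],[0.4,12,0,0.65,0]]])

```text
clock: 9.65
eef_pos: [576.4, -159.8, 122.1]
eef_rot: [3.141, 0.0, 1.677]
wrist_force: [-2.8, 0.4, 7.5]
finger_gap: 37.7
```

Request:
send_rows(series=[[[0.4,2,0,0.1,0],[0.4,4,0,0.2,0],[0.4,6,0,0.3,0],[0.4,8,0,0.4,0]]])

```text
clock: 10.05
eef_pos: [575.5, -151.8, 121.5]
eef_rot: [3.141, 0.0, 1.677]
wrist_force: [-1.5, 1.4, 4.7]
finger_gap: 37.7
```

Request:
send_rows(series=[[[0.4,2,0,0.35,0],[0.4,4,0,0.65,0],[0.4,6,0,0.9,0]]])

```text
clock: 10.35
eef_pos: [574.9, -145.8, 120.7]
eef_rot: [3.141, 0.0, 1.677]
wrist_force: [-3.0, 0.9, 7.7]
finger_gap: 37.4
```

Request:
send_rows(series=[[[0.4,2,0,0.25,0],[0.4,4,0,0.55,0],[0.4,6,0,0.85,0]]])

```text
clock: 10.65
eef_pos: [574.3, -139.8, 119.9]
eef_rot: [3.141, 0.0, 1.677]
wrist_force: [-2.8, 0.6, 7.2]
finger_gap: 37.3
```

```bash
python3 -c "
from h import *
st();print(disc_y(manip.camera('scene'),-67))"
```

```text
t 10.65 lane xy 0.16 -51.86 tipz 111.87 rot [3.1413e+00 1.0000e-04 1.6775e+00] F [-2.85  0.59  7.22] gap 37.3
(np.float64(-66.49920436296422), np.float64(-5.292674007313309), np.float64(40.867127907344646), np.float32(52.73233))
```

Request:
send_rows(series=[[[0.4,2,0,0.35,0],[0.4,4,0,0.7,0],[0.4,6,0,1.1,0]]])

```text
clock: 11.0
eef_pos: [573.6, -133.8, 118.8]
eef_rot: [3.141, 0.0, 1.677]
wrist_force: [-3.0, 0.5, 7.7]
finger_gap: 37.9
```

Request:
send_rows(series=[[[0.4,2,0,0.4,0],[0.4,4,0,0.8,0],[0.4,6,0,1.2,0]]])

```text
clock: 11.3
eef_pos: [573.0, -127.8, 117.7]
eef_rot: [3.141, -0.0, 1.677]
wrist_force: [-3.3, 1.2, 8.4]
finger_gap: 37.7
```

Request:
send_rows(series=[[[0.4,2,0,0.35,0],[0.4,4,0,0.65,0],[0.4,6,0,0.95,0]]])

```text
clock: 11.6
eef_pos: [572.3, -121.8, 116.5]
eef_rot: [3.141, -0.0, 1.678]
wrist_force: [-1.7, 1.0, 5.3]
finger_gap: 37.4
```

```bash
python3 -c "
from h import *
st();print(disc_y(manip.camera('scene'),-58))"
```

```text
t 11.6 lane xy 0.14 -33.75 tipz 108.52 rot [ 3.1414e+00 -1.0000e-04  1.6775e+00] F [-1.73  0.99  5.3 ] gap 37.4
(np.float64(-57.076258300623905), np.float64(-5.889158615114738), np.float64(40.588382397170435), np.float32(53.437885))
```

Request:
send_rows(series=[[[0.4,1.5,0,0.4,0],[0.4,3,0,0.8,0],[0.4,4.5,0,1.15,0]]])

```text
clock: 11.95
eef_pos: [571.9, -117.5, 115.5]
eef_rot: [3.141, 0.0, 1.677]
wrist_force: [-2.5, 0.4, 7.3]
finger_gap: 37.4
```

Request:
send_rows(series=[[[0.4,0,0,-0.5,0],[0.4,0,0,-1,0],[0.4,0,0,-2,0],[0.4,0,0,-7,0],[0.4,0,0,-14,0]]])

```text
clock: 12.45
eef_pos: [571.7, -117.6, 129.1]
eef_rot: [-3.141, -0.0, 1.677]
wrist_force: [-0.1, 0.4, -0.4]
finger_gap: 37.7
```

```bash
python3 -c "
from h import *
st();print(disc_y(manip.camera('scene'),-55))
for i in range(3):b=manip.camera('top')
print(disc_y(manip.camera('scene'),-55))
"
```

```text
t 12.45 lane xy -0.05 -29.5 tipz 121.1 rot [-3.1409e+00 -3.0000e-04  1.6773e+00] F [-0.06  0.4  -0.42] gap 37.7
(np.float64(-54.573002126453545), np.float64(-5.7301785463966155), np.float64(40.75971918317567), np.float32(53.676014))
(np.float64(-54.61946438066275), np.float64(-5.769033606117048), np.float64(40.71595481953556), np.float32(53.79508))
```

Request:
send_rows(series=[[[0.4,-10,0,0,0],[0.4,-25,0,0,0],[0.4,-38,0,0,0],[0.4,-38,0,4,0],[0.4,-38,0,6,0],[0.4,-38,0,6.6,0],[0.4,-38,0,7,0],[0.4,-38,0,7.4,0],[0.4,-38,0,7.8,0]]])

```text
clock: 13.6
eef_pos: [576.0, -155.2, 121.4]
eef_rot: [3.141, 0.0, 1.678]
wrist_force: [-0.2, 0.1, 0.4]
finger_gap: 37.4
```

Request:
send_rows(series=[[[0.4,0,0,0.2,0],[0.4,0,0,0.4,0]]])

```text
clock: 13.8
eef_pos: [575.9, -155.4, 120.9]
eef_rot: [3.142, 0.0, 1.678]
wrist_force: [-0.2, 0.6, -0.3]
finger_gap: 37.4
```

Request:
send_rows(series=[[[0.4,0,0,0.3,0],[0.4,0,0,0.6,0]]])

```text
clock: 14.0
eef_pos: [575.9, -155.4, 120.3]
eef_rot: [3.142, 0.0, 1.677]
wrist_force: [0.2, -0.2, -0.1]
finger_gap: 37.8
```

Request:
send_rows(series=[[[0.4,0,0,0.2,0],[0.4,0,0,0.4,0]]])

```text
clock: 14.2
eef_pos: [576.0, -155.4, 120.1]
eef_rot: [3.141, 0.0, 1.677]
wrist_force: [-1.2, -0.8, 3.4]
finger_gap: 37.4
```

Request:
send_rows(series=[[[0.4,1,0,0.2,0],[0.4,3,0,0.2,0],[0.4,6,0,0.1,0],[0.4,9,0,0,0],[0.4,12,0,-0.1,0]]])

```text
clock: 14.7
eef_pos: [574.6, -143.3, 120.2]
eef_rot: [3.141, 0.0, 1.677]
wrist_force: [-1.4, -0.5, 4.7]
finger_gap: 37.5
```

Request:
send_rows(series=[[[0.4,3,0,0.1,0],[0.4,6,0,0.1,0],[0.4,9,0,0.1,0],[0.4,12,0,0.1,0],[0.4,15,0,0.1,0],[0.4,18,0,0.1,0],[0.4,21,0,0.1,0],[0.4,24,0,0.1,0]]])

```text
clock: 15.5
eef_pos: [572.0, -119.4, 120.1]
eef_rot: [3.141, 0.0, 1.678]
wrist_force: [-2.7, -0.8, 5.5]
finger_gap: 37.5
```

Request:
send_rows(series=[[[0.4,3,0,0.1,0],[0.4,6,0,0.2,0],[0.4,9,0,0.4,0],[0.4,12,0,0.6,0],[0.4,14,0,0.75,0],[0.4,15,0,0.85,0]]])

```text
clock: 16.1
eef_pos: [570.5, -104.4, 119.3]
eef_rot: [3.141, 0.0, 1.678]
wrist_force: [-2.3, -1.0, 6.7]
finger_gap: 37.6
```

Request:
send_rows(series=[[[0.4,0,0,-0.5,0],[0.4,0,0,-1,0],[0.4,0,0,-3,0],[0.4,0,0,-9,0]]])

```text
clock: 16.5
eef_pos: [570.1, -104.6, 127.6]
eef_rot: [-3.14, -0.001, 1.677]
wrist_force: [0.9, 0.5, 0.4]
finger_gap: 37.3
```

```bash
cat > mk.py <<'E'
from h import *
import json
p=np.array(json.load(open("p.json")))
def strip(c,off,x0,x1,y0,y1,z,W,Hh):
    src=[proj(c,rl(y,p,x,z))+off for x,y in((x0,y0),(x0,y1),(x1,y1),(x1,y0))]
    M=cv2.getPerspectiveTransform(np.float32(src),np.float32([(0,0),(W,0),(W,Hh),(0,Hh)]))
    return cv2.warpPerspective(c["img"],M,(W,Hh),flags=cv2.INTER_CUBIC)
E
python3 -c "
from mk import *
st();a=manip.camera('scene');print(disc_y(a,-28))
s=strip(a,p[8:10],-80,80,-70,90,13,640,640)
cv2.imwrite('pics/m1.png',s[:,:,::-1][::1])
g=cv2.cvtColor(s,cv2.COLOR_RGB2GRAY).astype(float)
for x in(20,35,50,60):
    r=g[(x+80)*4-12:(x+80)*4+12].mean(0);k=np.arange(640)/4-70
    m=(k>-28)&(k<5);w=np.clip(r-np.median(r[m])-12,0,None)*m;print(x,(w*k).sum()/w.sum(),r[m].max())
"
```

```text
t 16.5 lane xy -0.2 -16.36 tipz 119.55 rot [-3.1404e+00 -5.0000e-04  1.6775e+00] F [0.9  0.47 0.45] gap 37.3
(np.float64(-29.06312464255948), np.float64(-5.745723600294532), np.float64(40.727320229725095), np.float32(51.1807))
20 -22.730063499327823 131.125
35 -13.693565278101 128.54166666666666
50 -10.44547930761796 173.70833333333334
60 -5.463230911860142 247.5
```

View pics/m1.png

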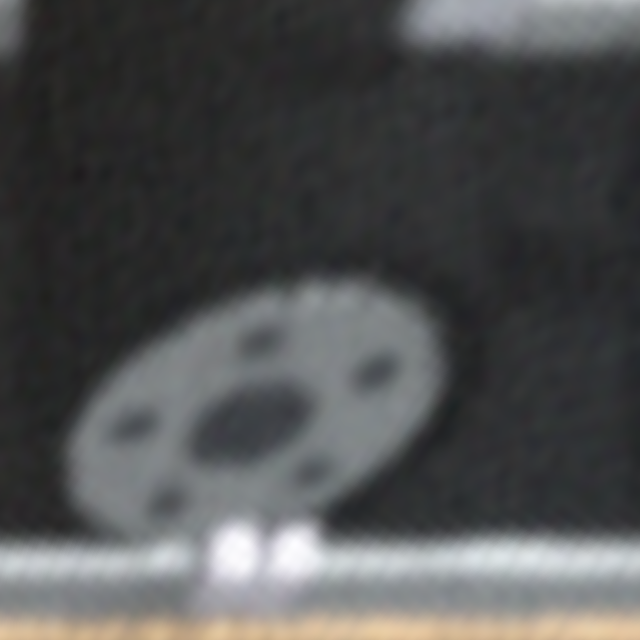

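```bash
python3 -c "
from mk import *
a=manip.camera('scene');a=dict(a);cur=a['img'];a['img']=cv2.imread('pics/ref.png')[:,:,::-1].copy()
print('ref roller',disc_y(a,-120))
k=np.arange(320)/4-50
for z in (12.9,16):
  s=strip(a,p[8:10],-80,80,-50,30,z,320,640);g=cv2.cvtColor(s,cv2.COLOR_RGB2GRAY).astype(float)
  for x in(-40,-20,0,20,40,50):
    r=g[(x+80)*4-10:(x+80)*4+10].mean(0);i=r[60:260].argmax()+60
    sl=slice(i-16,i+17);w=np.clip(r[sl]-np.median(r),0,None);print(z,x,round((w*k[sl]).sum()/w.sum(),2),r[i].round())
# clips, both images, plane z=35: blob of brightest
for im in(a['img'],cur):
  b=dict(a);b['img']=im
  for x0,x1 in((-80,-60),(62,82)):
    s=strip(b,p[8:10],x0,x1,-50,30,33,320,80);g=cv2.cvtColor(s,cv2.COLOR_RGB2GRAY).astype(float).max(0)
    m=g>np.median(g)+35;print('clip',x0,k[m].min() if m.any() else None,k[m].max() if m.any() else None)
t=manip.camera('top')
save(t,'t2.png',(216,146,150,80),4)
"
```

```text
ref roller (np.float64(-119.46206656990987), np.float64(-2.7474609585593015), np.float64(40.76488976132474), np.float32(50.09388))
12.9 -40 -14.24 218.0
12.9 -20 -14.02 190.0
12.9 0 -14.26 204.0
12.9 20 -14.0 227.0
12.9 40 -13.82 184.0
12.9 50 -13.34 203.0
16 -40 -15.73 211.0
16 -20 -15.47 176.0
16 0 -15.56 219.0
16 20 -15.44 216.0
16 40 -15.28 190.0
16 50 -15.16 190.0
clip -80 -25.0 -3.75
clip 62 -23.5 -3.0
clip -80 20.5 29.75
clip 62 -23.5 -2.5
```

View pics/t2.png

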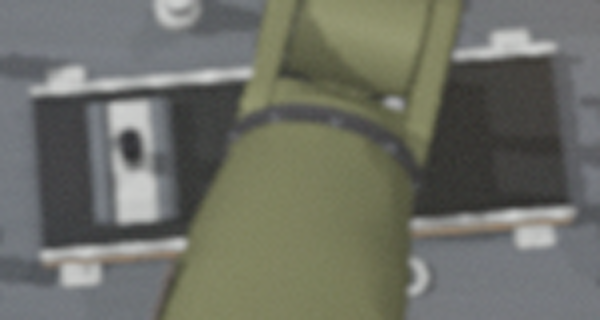

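```bash
python3 -c "
from mk import *
t=manip.camera('top');im=cv2.imread('pics/top1.png',0).astype(float)
th=np.linspace(0,2*np.pi,721)
def ext(y,x):
    q=np.array([proj(t,rl(y+50*np.cos(a),p,x,66+50*np.sin(a)))+p[10:12] for a in th])
    u=(q[:,0]-216+.5)*5-.5;v=(q[:,1]-146+.5)*5-.5
    return u[u.argmin()],v[u.argmin()],u[u.argmax()],v[u.argmax()]
for x in(-30,0,30):print(x,np.round(ext(-122.5,x),1))
for v in (90,120,150,180,210):print(v,im[v-6:v+7,460:680:5].mean(0).astype(int).tolist())
for v in (110,140,170,200,230,260):
    r=im[v-6:v+7,370:425].mean(0);w=np.clip(r-90,0,None);u=370+(w*np.arange(55)).sum()/w.sum()
    q=min(((abs(proj(t,rl(y,p,x,12.9))+p[10:12]-[(u+.5)/5-.5+216,(v+.5)/5-.5+146])**2).sum(),y,x) for y in np.arange(-20,-8,.25) for x in range(-75,76,3));print(v,u.round(1),q)
"
```

```text
-30 [495.  213.8 651.7 196.8]
0 [490.2 168.6 646.1 151.2]
30 [485.4 123.7 640.6 106.2]
90 [82, 79, 78, 74, 65, 58, 57, 59, 60, 61, 62, 62, 66, 66, 66, 67, 67, 66, 65, 65, 65, 65, 66, 64, 61, 63, 60, 59, 59, 57, 56, 56, 54, 53, 52, 51, 53, 57, 58, 58, 58, 57, 58, 56]
120 [63, 62, 63, 62, 60, 57, 55, 57, 59, 60, 61, 62, 64, 66, 67, 65, 65, 66, 66, 65, 65, 65, 63, 63, 62, 61, 61, 60, 59, 58, 58, 56, 53, 53, 52, 50, 49, 52, 54, 54, 54, 52, 54, 54]
150 [60, 62, 62, 62, 63, 60, 56, 56, 57, 59, 60, 63, 65, 64, 65, 66, 66, 65, 66, 65, 65, 65, 64, 64, 63, 61, 59, 60, 59, 59, 58, 57, 54, 52, 52, 49, 49, 49, 51, 53, 54, 54, 54, 55]
180 [62, 62, 63, 61, 62, 62, 58, 55, 57, 58, 59, 61, 61, 63, 65, 66, 65, 67, 66, 65, 65, 64, 65, 64, 63, 63, 62, 61, 60, 59, 58, 54, 56, 55, 54, 52, 50, 48, 50, 53, 52, 52, 52, 52]
210 [62, 61, 62, 62, 62, 62, 61, 58, 56, 57, 58, 60, 61, 64, 64, 66, 66, 66, 66, 65, 66, 66, 62, 64, 64, 63, 62, 61, 62, 60, 58, 58, 56, 55, 53, 53, 50, 49, 49, 50, 51, 53, 53, 51]
110 385.2 (np.float64(0.049723449983855375), np.float64(-13.0), 57)
140 388.0 (np.float64(0.033862227591676564), np.float64(-12.75), 36)
170 390.7 (np.float64(0.013216052009042828), np.float64(-12.5), 15)
200 394.9 (np.float64(0.0013026832866707312), np.float64(-13.5), -6)
230 397.1 (np.float64(0.01354118082157564), np.float64(-13.0), -27)
260 400.3 (np.float64(0.07837869566595777), np.float64(-13.0), -48)
```

Request:
send_rows(series=[[[0.4,-7,0,0,0],[0.4,-15,0,0,0],[0.4,-20,0,0,0],[0.4,-20,0,4,0],[0.4,-20,0,6,0],[0.4,-20,0,6.6,0],[0.4,-20,0,7,0],[0.4,-20,0,7.3,0]]])

```text
clock: 17.5
eef_pos: [572.6, -124.4, 120.8]
eef_rot: [3.141, 0.0, 1.678]
wrist_force: [-0.0, -0.3, -0.0]
finger_gap: 37.8
```

Request:
send_rows(series=[[[0.4,0,0,0.2,0],[0.4,0,0,0.4,0]]])

```text
clock: 17.7
eef_pos: [572.6, -124.5, 120.4]
eef_rot: [3.141, 0.0, 1.678]
wrist_force: [0.2, -0.8, -0.4]
finger_gap: 37.7
```

Request:
send_rows(series=[[[0.4,0,0,0.3,0],[0.4,0,0,0.5,0],[0.4,0,0,0.6,0]]])

```text
clock: 18.0
eef_pos: [572.7, -124.7, 120.1]
eef_rot: [3.141, 0.0, 1.677]
wrist_force: [-1.7, -0.1, 5.6]
finger_gap: 37.4
```

Request:
send_rows(series=[[[0.4,0,0,0.1,0],[0.4,0,0,0.2,0]]])

```text
clock: 18.2
eef_pos: [572.7, -124.7, 120.1]
eef_rot: [3.141, 0.0, 1.677]
wrist_force: [-3.2, -0.4, 6.3]
finger_gap: 37.3
```

```bash
python3 -c "
from h import *
st();print(disc_y(manip.camera('scene'),-29))"
```

```text
t 18.2 lane xy 0.23 -36.68 tipz 112.11 rot [3.1410e+00 4.0000e-04 1.6774e+00] F [-3.21 -0.4   6.33] gap 37.3
(np.float64(-29.154930358785386), np.float64(-5.600355356959767), np.float64(40.90449406124989), np.float32(51.070515))
```

Now the final 15 mm advance (30 mm of fingertip), then lift clear.

Request:
send_rows(series=[[[0.4,1,0,0,0],[0.4,4,0,0,0],[0.4,8,0,0,0],[0.4,12,0,0,0],[0.4,16,0,0,0],[0.4,20,0,0,0],[0.4,24,0,0,0],[0.4,27.5,0,0,0],[0.4,29.5,0,0,0],[0.4,30,0,0,0]]])

```text
clock: 19.25
eef_pos: [569.5, -94.6, 120.0]
eef_rot: [3.141, 0.0, 1.678]
wrist_force: [-2.2, -1.3, 6.4]
finger_gap: 37.8
```

Request:
send_rows(series=[[[0.4,0,0,0,0],[0.4,0,0,-0.5,0],[0.4,0,0,-1,0],[0.4,0,0,-3,0],[0.4,0,0,-20,0],[0.4,0,0,-60,0],[0.4,0,0,-80,0]]])

```text
clock: 19.95
eef_pos: [570.0, -94.9, 202.3]
eef_rot: [3.139, 0.001, 1.677]
wrist_force: [0.6, 0.3, -0.5]
finger_gap: 37.4
```

```bash
python3 -c "
from h import *
st();print(disc_y(manip.camera('scene'),-14))"
```

```text
t 19.95 lane xy 0.65 -6.69 tipz 194.32 rot [3.1390e+00 8.0000e-04 1.6774e+00] F [ 0.56  0.33 -0.49] gap 37.4
(np.float64(-13.871917264740887), np.float64(-6.135343898887953), np.float64(41.01824683565027), np.float32(53.26867))
```

Request:
send_rows(series=[[[0,20,0,0,0],[0,55,0,0,0],[0,95,0,0,0],[0,135,0,0,0],[0,165,0,0,0],[0,175,1,0,0],[0,175,1,0,0]]])

```text
clock: 20.7
eef_pos: [551.7, 80.1, 199.2]
eef_rot: [-3.141, 0.0, 1.679]
wrist_force: [0.8, -0.3, 0.6]
finger_gap: 0.5
```

```bash
python3 -c "
from mk import *
st();a=manip.camera('scene');print(disc_y(a,-14));t=manip.camera('top')
cv2.imwrite('pics/t3raw.png',t['img'][:,:,::-1]);cv2.imwrite('pics/a3raw.png',a['img'][:,:,::-1])
A=cv2.resize(t['img'][145:225,225:345],None,fx=5,fy=5,interpolation=2)
cv2.imwrite('pics/t3.png',A[:,:,::-1])
im=cv2.cvtColor(t['img'],cv2.COLOR_RGB2GRAY);im=cv2.resize(im[146:226,216:366],None,fx=5,fy=5,interpolation=2).astype(float)
th=np.linspace(0,2*np.pi,721)
for x in(-30,0,30):
    q=np.array([proj(t,rl(-13.9+50*np.cos(k),p,x,63+50*np.sin(k)))+p[10:12] for k in th])
    u=(q[:,0]-216+.5)*5-.5;v=(q[:,1]-146+.5)*5-.5
    i,j=u.argmin(),u.argmax();print(x,u[i],v[i],im[int(v[i])-6:int(v[i])+7,int(u[i])-30:int(u[i])+30:4].mean(0).astype(int).tolist(),u[j],v[j],im[int(v[j])-6:int(v[j])+7,int(u[j])-30:int(u[j])+30:4].mean(0).astype(int).tolist())
for x in(-71,71):
    q=proj(t,rl(-13.5,p,x,35))+p[10:12];print('clip pred crop',((q-[225,145]+.5)*5-.5))
"
```

```text
t 20.7 lane xy 1.06 169.2 tipz 191.22 rot [-3.1413  0.      1.6792] F [ 0.76 -0.31  0.55] gap 0.5
(np.float64(-13.794660113879985), np.float64(-6.148369890380948), np.float64(41.01905344378534), np.float32(53.545246))
-30 327.2100984897419 227.11015201296289 [51, 51, 51, 50, 50, 51, 49, 48, 47, 46, 45, 44, 46, 48, 49] 482.1468054446485 212.5254100289295 [50, 51, 52, 52, 50, 46, 48, 50, 51, 52, 52, 52, 53, 54, 53]
0 323.0599702864212 181.89256374607692 [61, 62, 61, 61, 62, 61, 61, 57, 55, 57, 58, 57, 60, 64, 66] 477.34222396148266 167.13749214492776 [49, 50, 51, 51, 49, 48, 49, 49, 50, 53, 54, 53, 51, 52, 53]
30 318.94346335040905 137.04129491504557 [62, 63, 62, 62, 61, 61, 61, 59, 57, 58, 58, 57, 60, 62, 63] 472.5767627752667 122.11913586203235 [53, 51, 52, 50, 48, 49, 47, 47, 50, 52, 52, 52, 53, 53, 52]
clip pred crop [361.81667086 294.91464689]
clip pred crop [341.20865731  85.45324336]
```

View pics/t3.png

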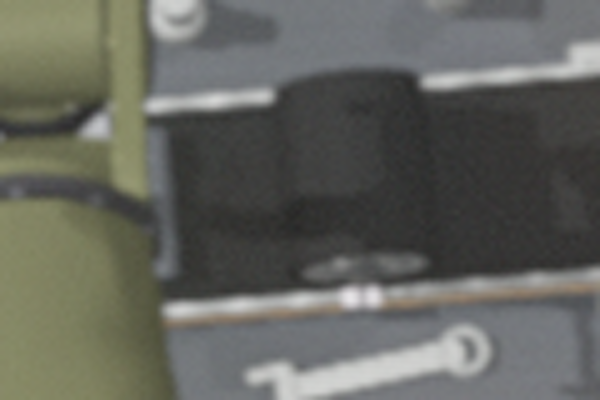

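```bash
python3 -c "
from mk import *
t=manip.camera('top');t=dict(t);t['img']=cv2.imread('pics/t3raw.png')[:,:,::-1].copy()
for y in(-16,-14,-12,-10):
  q=np.array([proj(t,rl(y+41*np.cos(k),p,-60,63+41*np.sin(k)))+p[10:12] for k in np.linspace(0,6.28,73)])
  u=(q[:,0]-225+.5)*5-.5;v=(q[:,1]-145+.5)*5-.5;print(y,u.min().round(1),u.max().round(1),v.min().round(1),v.max().round(1))
g=cv2.cvtColor(cv2.resize(t['img'][145:225,225:345],None,fx=5,fy=5,interpolation=2),cv2.COLOR_RGB2GRAY).astype(int)
for v in range(255,280,5):print(v,g[v,290:442:5].tolist())
for v in(290,296):print(v,g[v,325:400:4].tolist())
s=strip(t,p[10:12],62,80,-60,40,35,400,72);r=s.mean(2)
for yc in(-71,):
  s=strip(t,p[10:12],-80,-62,-60,40,35,400,72).mean(2).max(0);k=np.arange(400)/4-60;m=s>230;print(k[m].min(),k[m].max())
"
```

```text
-16 303.7 431.2 258.2 282.6
-14 300.6 428.1 258.5 282.8
-12 297.5 424.9 258.7 283.1
-10 294.4 421.8 259.0 283.3
255 [59, 58, 61, 63, 63, 62, 62, 62, 68, 77, 84, 81, 76, 77, 78, 73, 75, 82, 87, 87, 85, 82, 80, 83, 84, 80, 72, 60, 50, 47, 49]
260 [58, 57, 58, 60, 61, 64, 68, 73, 84, 108, 122, 116, 102, 95, 91, 84, 85, 91, 102, 108, 106, 103, 98, 96, 101, 106, 97, 79, 59, 47, 48]
265 [55, 56, 55, 63, 74, 84, 92, 94, 102, 120, 131, 125, 109, 97, 89, 83, 82, 86, 96, 105, 112, 112, 105, 102, 104, 107, 96, 77, 59, 48, 49]
270 [49, 51, 62, 80, 95, 103, 106, 103, 104, 110, 113, 107, 96, 90, 85, 81, 81, 81, 85, 93, 101, 102, 98, 93, 90, 86, 73, 59, 50, 49, 49]
275 [50, 49, 63, 85, 99, 104, 104, 102, 100, 96, 94, 90, 90, 92, 89, 84, 80, 75, 74, 78, 79, 77, 74, 66, 61, 57, 53, 51, 49, 51, 52]
290 [109, 114, 120, 132, 157, 182, 195, 193, 180, 163, 172, 192, 197, 183, 154, 139, 143, 154, 159]
296 [169, 168, 170, 181, 197, 218, 228, 223, 207, 189, 195, 214, 222, 208, 182, 157, 148, 154, 157]Traceback (most recent call last):
  File "<string>", line 12, in <module>
    s=strip(t,p[10:12],-80,-62,-60,40,35,400,72).mean(2).max(0);k=np.arange(400)/4-60;m=s>230;print(k[m].min(),k[m].max())
                                                                                                    ~~~~~~~~^^
    return umr_minimum(a, axis, None, out, keepdims, initial, where)
ValueError: zero-size array to reduction operation minimum which has no identity
```

Request:
send_rows(series=[[[0,0,0,20,0],[0,0,0,55,0],[0,0,0,95,0],[0,0,0,125,0],[0,0,0,140,0],[0,0,0,148,0],[0,0,0,150,0],[0,-3,0,150,0],[0,-5,0,150,0],[0,-6,0,150,0]]])

```text
clock: 21.85
eef_pos: [552.8, 73.0, 50.4]
eef_rot: [3.14, 0.0, 1.677]
wrist_force: [-1.0, 0.1, 0.3]
finger_gap: 0.4
```

```bash
python3 -c "
from h import *
st();a=manip.camera('scene');print(disc_y(a,-14));save(a,'s4.png',(170,150,150,110),5)"
```

```text
t 21.85 lane xy 1.43 162.09 tipz 42.35 rot [3.1402e+00 1.0000e-04 1.6772e+00] F [-1.03  0.14  0.3 ] gap 0.4
(np.float64(-14.037919580277702), np.float64(-6.175921715933612), np.float64(40.97073352305029), np.float32(52.69607))
```

View pics/s4.png

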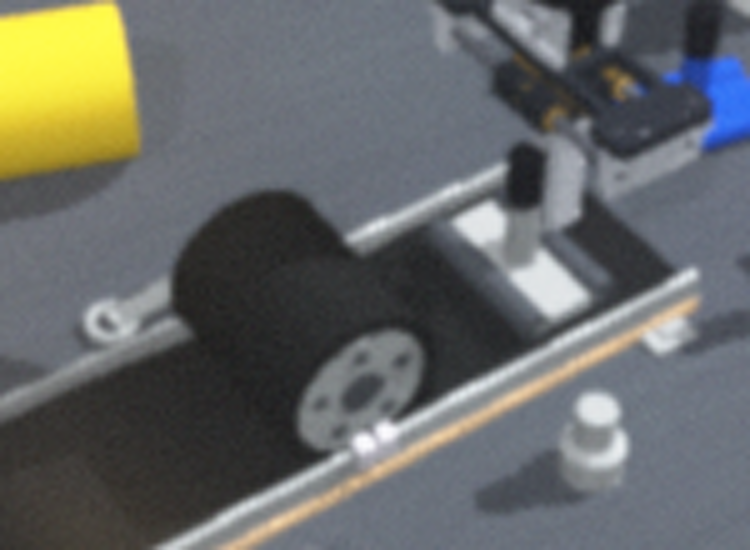

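Request:
send_rows(series=[[[0,-1,0,0,0],[0,-2,0,0,0],[0,-3,0,0,0],[0,-4,0,0,0],[0,-5,0,0,0],[0,-6,0,0,0],[0,-7,0,0,0],[0,-8,0,0,0]]])

```text
clock: 22.7
eef_pos: [553.2, 65.7, 49.5]
eef_rot: [3.142, -0.0, 1.678]
wrist_force: [-0.9, 2.7, 0.9]
finger_gap: 0.7
```

```bash
cat > ck.py <<'E'
from mk import *
def chock(c,yc):
    "post cap centre etc: white plate centroid in plane z=30, lane frame (scene)"
    s=strip(c,p[8:10],-70,70,yc-40,yc+40,29,320,560).astype(int)
    w=((s.min(2)>175)).astype(np.uint8)[100:460]
    n,l,stt,cen=cv2.connectedComponentsWithStats(w);i=1+stt[1:,4].argmax()
    ys,xs=np.nonzero(l==i);return yc-40+(xs.mean()+.5)/4,(stt[i][0]/4+yc-40,stt[i][2]/4),stt[i][4]
E
python3 -c "
from ck import *
st();a=manip.camera('scene');print(chock(a,138))
a['img']=cv2.imread('pics/ref.png')[:,:,::-1].copy();print(chock(a,138))"
```

```text
t 22.7 lane xy 1.06 154.71 tipz 41.51 rot [ 3.1415e+00 -4.0000e-04  1.6775e+00] F [-0.94  2.71  0.88] gap 0.7
(np.float64(138.45762158633445), (np.float64(122.5), np.float64(31.75)), np.int32(18382))
(np.float64(139.2180030421556), (np.float64(123.25), np.float64(31.25)), np.int32(18408))
```

Request:
send_rows(series=[[[0,-2,0,0,0],[0,-4,0,0,0],[0,-7,0,0,0],[0,-10,0,0,0],[0,-13,0,0,0],[0,-16,0,0,0],[0,-19,0,0,0],[0,-22,0,0,0],[0,-25,0,0,0],[0,-28,0,0,0]]])

```text
clock: 23.75
eef_pos: [556.2, 37.3, 49.4]
eef_rot: [-3.141, 0.0, 1.677]
wrist_force: [0.6, 1.3, -1.3]
finger_gap: 0.6
```

Request:
send_rows(series=[[[0,-3,0,0,0],[0,-6,0,0,0],[0,-9,0,0,0],[0,-12,0,0,0],[0,-15,0,0,0],[0,-18,0,0,0],[0,-21,0,0,0],[0,-24,0,0,0],[0,-26,0,0,0],[0,-27,0,0,0]]])

```text
clock: 24.75
eef_pos: [559.1, 10.6, 49.5]
eef_rot: [-3.142, -0.0, 1.677]
wrist_force: [-0.6, 1.2, -0.7]
finger_gap: 0.4
```

Request:
send_rows(series=[[[0,-2,0,0,0],[0,-4,0,0,0],[0,-6,0,0,0],[0,-8,0,0,0],[0,-10,0,0,0],[0,-12,0,0,0],[0,-14,0,0,0],[0,-15,0,0,0]]])

```text
clock: 25.55
eef_pos: [560.7, -4.4, 49.5]
eef_rot: [3.142, -0.0, 1.677]
wrist_force: [-0.7, 2.3, -0.3]
finger_gap: 0.4
```

```bash
python3 -c "
from ck import *
st();a=manip.camera('scene');print(chock(a,66));print(disc_y(a,-14));save(a,'s5.png',(190,170,110,80),7)"
```

```text
t 25.55 lane xy 1.08 84.27 tipz 41.52 rot [ 3.1415 -0.      1.6773] F [-0.7   2.28 -0.27] gap 0.4
(np.float64(70.55219162427191), (np.float64(51.5), np.float64(31.25)), np.int32(13563))
(np.float64(-14.127389072017323), np.float64(-6.463773499717433), np.float64(40.647495848390804), np.float32(49.8967))
```

View pics/s5.png

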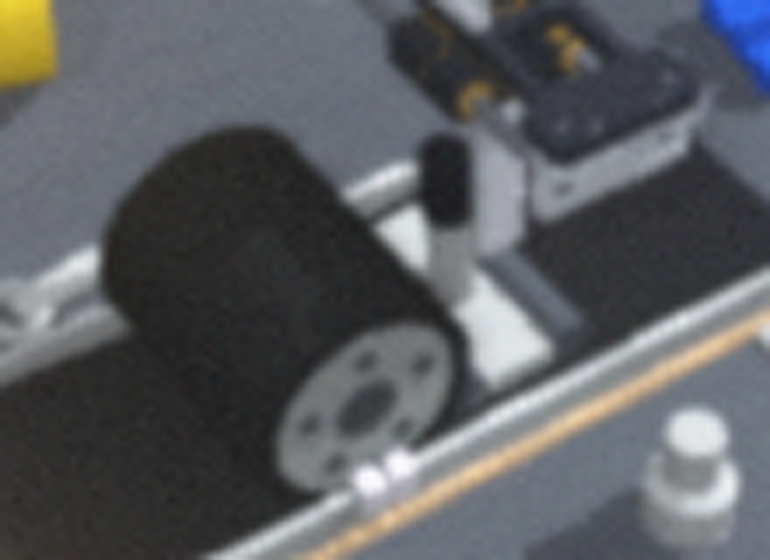

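Request:
send_rows(series=[[[0,-1.5,0,0,0],[0,-3,0,0,0],[0,-4.5,0,0,0],[0,-6,0,0,0],[0,-7,0,0,0],[0,-8,0,0,0],[0,-8.5,0,0,0],[0,-9,0,0,0]]])

```text
clock: 26.4
eef_pos: [561.7, -13.1, 49.5]
eef_rot: [-3.142, -0.0, 1.678]
wrist_force: [0.6, 1.7, -1.8]
finger_gap: 0.6
```

```bash
cat > mon.py <<'E'
from ck import *
st();a=manip.camera('scene')
for i in range(2):print(np.round(disc_y(manip.camera('scene') if i else a,-14),2))
def r(c):return cv2.cvtColor(rect_disc(c,-14,p,drop=3),cv2.COLOR_RGB2GRAY)[15:120,10:170].astype(np.float32)
import os
if not os.path.exists('base.npy'):np.save('base.npy',r(a))
b=np.load('base.npy');M=np.eye(2,3,dtype=np.float32)
c,M=cv2.findTransformECC(b,r(a),M,cv2.MOTION_EUCLIDEAN,(3,200,1e-6),None,5)
k=M@[80,90-15,1]-[80,75];print('ECC',round(c,4),'shift mm',np.round(k/2,2),'rot deg',np.degrees(np.arctan2(M[1,0],M[0,0])).round(2))
E
python3 mon.py
```

```text
t 26.4 lane xy 1.06 75.46 tipz 41.5 rot [-3.1416 -0.      1.6775] F [ 0.65  1.73 -1.85] gap 0.6
[-14.24  -6.41  40.7   50.12]
[-14.21  -6.47  40.64  49.6 ]
ECC 1.0 shift mm [0. 0.] rot deg 0.0
```

Request:
send_rows(series=[[[0,-0.3,0,0,0],[0,-0.6,0,0,0],[0,-0.9,0,0,0],[0,-1.2,0,0,0],[0,-1.5,0,0,0]]])

```text
clock: 27.0
eef_pos: [561.8, -14.6, 49.5]
eef_rot: [-3.142, 0.0, 1.677]
wrist_force: [0.0, 2.3, -1.5]
finger_gap: 0.4
```

```bash
python3 mon.py
```

```text
t 27.0 lane xy 1.04 73.97 tipz 41.45 rot [-3.1415  0.      1.6774] F [ 0.03  2.29 -1.45] gap 0.4
[-14.29  -6.45  40.67  49.48]
[-14.38  -6.4   40.72  50.15]
ECC 0.9959 shift mm [-0.09 -0.02] rot deg -0.03
```

Request:
send_rows(series=[[[0,-0.25,0,0,0],[0,-0.5,0,0,0],[0,-0.75,0,0,0],[0,-1,0,0,0]]])

```text
clock: 27.5
eef_pos: [561.9, -15.6, 49.5]
eef_rot: [3.142, -0.0, 1.677]
wrist_force: [-0.4, 1.4, -1.4]
finger_gap: 0.3
```

```bash
python3 mon.py
```

```text
t 27.5 lane xy 1.07 72.99 tipz 41.49 rot [ 3.1416 -0.      1.6774] F [-0.38  1.37 -1.37] gap 0.3
[-14.36  -6.45  40.65  50.  ]
[-14.36  -6.45  40.67  50.63]
ECC 0.9927 shift mm [-0.09  0.04] rot deg -0.9
```

```bash
sed -i "s/^c,M=.*/yy,xx=np.mgrid[15:120,10:170];m=((np.hypot(xx-90,yy-90)<80)*255).astype(np.uint8)\nc,M=cv2.findTransformECC(b,r(a),M,cv2.MOTION_EUCLIDEAN,(3,300,1e-7),m,5)/" mon.py; python3 mon.py
```

```text
t 27.6 lane xy 1.07 72.94 tipz 41.5 rot [-3.1416  0.      1.6774] F [-0.2   1.14 -0.91] gap 0.7
[-14.15  -6.39  40.73  49.8 ]
[-14.29  -6.42  40.69  49.38]
ECC 0.9939 shift mm [-0.02 -0.  ] rot deg 0.04
```

Request:
send_rows(series=[[[0,-0.25,0,0,0],[0,-0.5,0,0,0],[0,-0.75,0,0,0],[0,-1,0,0,0]]])

```text
clock: 28.1
eef_pos: [562.0, -16.6, 49.5]
eef_rot: [-3.142, -0.0, 1.677]
wrist_force: [-0.6, 2.1, -2.2]
finger_gap: 0.8
```

```bash
python3 mon.py
```

```text
t 28.1 lane xy 1.04 72.0 tipz 41.47 rot [-3.1415e+00 -1.0000e-04  1.6775e+00] F [-0.58  2.08 -2.21] gap 0.8
[-14.57  -6.4   40.72  49.84]
[-14.67  -6.41  40.71  49.58]
ECC 0.9841 shift mm [-0.48  0.04] rot deg -0.11
```

Request:
send_rows(series=[[[0,-0.2,0,0,0],[0,-0.3,0,0,0],[0,-0.3,0,0,0]]])

```text
clock: 28.5
eef_pos: [562.0, -16.9, 49.5]
eef_rot: [-3.142, -0.0, 1.677]
wrist_force: [-0.7, 2.0, -0.9]
finger_gap: 0.3
```

```bash
python3 mon.py;python3 mon.py
```

```text
t 28.5 lane xy 1.05 71.68 tipz 41.49 rot [-3.1416 -0.      1.6774] F [-0.7   2.04 -0.9 ] gap 0.3
[-14.83  -6.    40.74  49.52]
[-14.87  -6.37  40.74  49.78]
ECC 0.9794 shift mm [-0.77 -0.14] rot deg -0.78
t 28.6 lane xy 1.06 71.69 tipz 41.51 rot [-3.1416  0.      1.6775] F [-0.35  2.87 -1.11] gap 0.6
[-14.86  -6.41  40.7   50.05]
[-14.79  -6.47  40.64  49.74]
ECC 0.9799 shift mm [-0.76 -0.18] rot deg -0.63
```

Request:
send_rows(series=[[[0,0.5,0,0,0],[0,1.5,0,0,0],[0,4,0,0,0],[0,9,0,0,0],[0,15,0,0,0],[0,18,0,-10,0],[0,20,0,-40,0],[0,40,0,-80,0],[0,80,0,-120,0],[0,120,0,-150,0]]])

```text
clock: 29.7
eef_pos: [549.7, 98.2, 198.4]
eef_rot: [3.14, 0.0, 1.676]
wrist_force: [-0.0, 0.8, -0.3]
finger_gap: 0.4
```

Request:
send_rows(series=[[[0,40,0,0,0],[0,80,0,0,0],[0,120,0,0,0],[0,150,0,0,0],[0,150,0,0,0]]])

```text
clock: 30.2
eef_pos: [532.9, 249.7, 196.2]
eef_rot: [3.141, -0.001, 1.681]
wrist_force: [-0.0, -0.4, 0.4]
finger_gap: 0.4
```

```bash
python3 mon.py; python3 -c "
from ck import *
a=manip.camera('scene');t=manip.camera('top');print(disc_y(a,-14))
A=cv2.resize(t['img'][150:215,225:345],None,fx=5,fy=5,interpolation=2);B=cv2.resize(a['img'][180:240,195:315],None,fx=5,fy=5,interpolation=2)
cv2.imwrite('pics/f.png',np.vstack([A[:300],B[:300]])[:,:,::-1])"
```

```text
t 30.2 lane xy 0.38 339.89 tipz 188.17 rot [ 3.1411e+00 -6.0000e-04  1.6812e+00] F [-0.02 -0.44  0.41] gap 0.4
[-14.9   -5.81  40.65  52.78]
[-14.82  -5.96  40.83  52.92]
ECC 0.9398 shift mm [-0.76 -0.22] rot deg -0.67
(np.float64(-14.869138765003648), np.float64(-6.024274949075881), np.float64(40.76888325998549), np.float32(52.252174))
```

View pics/f.png

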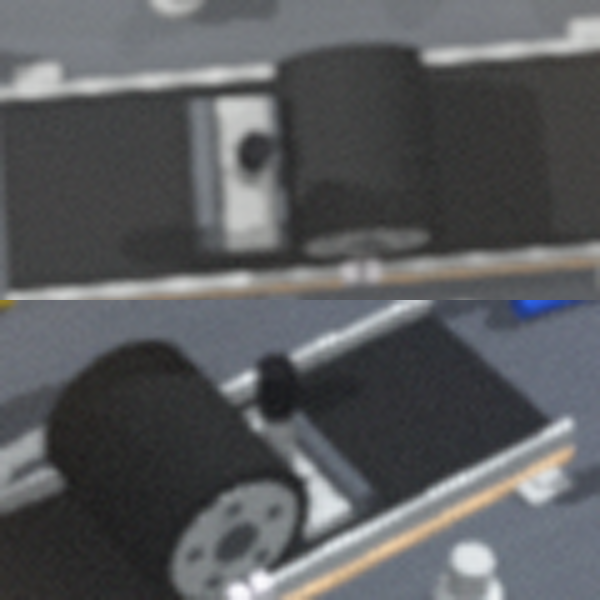

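```bash
python3 -c "
from cell import manip
print(manip.sign_off())"
```

```text
the job is handed in; nothing more can be done
None
```

The job is done and handed in at about 30 s of the 72 s: the roller is on the line and the steel chock is resting against it.

- **Rolling:** I took four fingertip strokes and crossed the slope into the hollow in a single stroke without letting go. The highest force I read was 9.9 N, though I only read it at the end of each short move. The roller stayed put every time I lifted off.
- **Chock:** I pushed the post low down with the closed fingers at about 2–3 N. For the last few millimetres I crept forward until the camera showed the roller just starting to move with the chock. The roller shifted about 0.8 mm in all.
- **Last checks:** With the arm clear, the roller was still and had not moved since the chock was released. I did not measure the gap; the roller had been moving with the chock, and the last picture shows none.
- **Line offset:** The roller axis is about 1–1.5 mm past the line, on the side away from the chock. The calibration is only good to about 2 mm.
- **Where the views disagreed:** Before the chock went in, the two cameras differed by about 1–2 mm on where the roller sat relative to the line. The roller's faint outline in the top view gave about +1.5 mm, while its end disc gave about −0.4 mm. I trusted the end disc and the clips.

I left everything else on the bench alone, including the yellow, blue and purple look-alikes.

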